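# Swap out the flask and fill the round tub with bottles

### The arm

A 6-joint arm with a two-finger parallel gripper is mounted at the origin on the work surface. World frame = base frame: x ahead of the robot, y to its left, z up, the work surface at z = 0. Lengths are in m, angles in degrees, forces in N, time in s.
With the tool pointing down it reaches from about 0.35 to 0.875 m from the base axis. Payload 4.2 kg.
Tool frame: the origin (TCP) lies midway between the tips of the shut fingers; the grasp point (between the pads) lies 19 mm behind it; z points along the fingers, y is the direction in which the jaws open and shut (so a half turn about z gives the same grasp; the last joint's range is limited). The gripper opens to 87 mm and grips with 3 to 60 N. Pads are 19 mm wide; open, the fingers measure 117 mm over their backs; the gripper's body (75 mm by 190 mm) begins 51 mm behind the grasp point.
Start: joints at [-58.235, 22.042, 0.453, 0, -68.411, -14.817], TCP at [0.182, -0.598, 0.184] pointing down, gripper open.
Joint ranges: [-179.83, 179.83], [-69.29, 118.12], [-61.27, 80.66], [-181.25, 117.63], [-171.15, -9.14], [-177.46, 177.46]. Speed limits (degrees/s): [159.86, 159.86, 180, 180, 180, 180].

### API

Orientations are given as a 3x3 rotation matrix whose columns are the frame's x, y, z axes.
In Python, from station import r gives the robot as it stands.
- The arm moves only by the tool play_rows, never from a script. Its argument "commands" is a list that holds one entry, the list of rows, each a list of 7 numbers: the shift along the world's x, y, z in m, then the turn, a rotation vector about the world's x, y, z in rad, then the closure, from 0 (fully open) to 1 (shut). A call has 1 to 5 rows; each row is the pose to reach, as a shift and turn from the pose commanded when the call began; what a row does not reach only later rows make up. A row lasts 1/10 s, in which the tool goes at most 50 mm and 8.59 degrees, less where a joint would pass 70% of its speed; a pose out of reach is approached as far as the arm can. A call with a gripper value outside its range is refused whole. The fingers move at their own pace and stop on an object; the grip force is fixed at half the most. Time passes only in rows, so rows that repeat a pose let the fingers close. It gives the time, the measured TCP pose, the force and the opening at its end, in the units of the state.
- r.sense(): the state, without advancing time (a new reading comes with each control period).
- r.capture(name): name is "side" or "top" or "wrist"; returns a dict with "image" (480x640x3 uint8, red, green, blue), "range_z" (480x640 float32, m along the optical axis (not along the pixel's ray), 0 where there is no reading), "intrinsics" (3x3 intrinsics, pixels), "extrinsics" (4x4, takes a point from camera to world coordinates); the wrist camera has in their place "mount" (4x4, takes a point from camera to tool coordinates, whose origin is the TCP and whose axes are the flange's). Camera axes: x right, y up, looking along -z (the intrinsics and any distortion apply to the point x, -y, -z); pixel columns grow to the right and rows downward; lengths in m; the calibration is good to about 2 mm. A picture is of the moment at which its call begins: read the wrist's pose just before it.
- r.finish_job(): hands the job in, once; it reports no verdict.
The state is a dict: "time_s": time; "joints": joint angles; "joint_velocities": joint speeds; "effort": joint torques, N m; "tcp_pos": TCP position; "ee_rot": TCP orientation; "wrist_force": force on the tool from outside, world axes, zero at the start; "moment": the same for the moment, N m; "gripper_width": opening from 0.0 (shut) to 1.0 (fully open).
Only numpy, scipy, OpenCV 4.12 (cv2) and the standard library are available. Lean on these libraries where they do the work, as an engineer would, in place of code of your own. Each camera call takes 0.05 s, during which the arm holds its last target. There are 200 camera calls.

### The job

A conical flask has got in among the straight-sided bottles in the round steel tub. Take it out and stand it upright in the shallow black tray beside the other flask, then pack the two bottles left on the bench upright into the tub, so that all seven bottles stand in it in one close cluster (one in the middle, six round it), every one with its foot down on the floor of the tub. Tip nothing over, and leave the jar, the other flask and the other things on the bench where they are.

Things in the scene. Friction and masses are not known exactly. Their poses are not given: they have to be found in the camera images.
- tub_floor (a point): Round open steel tub, fixed to the bench, 151 mm outside diameter, 66 mm high, its upright wall 4 mm thick, so 143 mm inside. The point is the centre of its inner floor, 6 mm above the bench; z up. The inside just takes seven of the bottles, one in the middle and six round it with centres about 46.5 mm from the middle; 5 mm of play in all. At the start one of the six outer places is empty and one of the other six places is taken by the flask.
- tray: Shallow black plastic tray, fixed to the bench, 150 (x) by 220 (y) by 30 mm high, walls and floor 4 mm thick. Origin at the centre of its underside, on the bench; z up. Another flask stands near its +y end, 65 mm from the centre.
- flask_mid (a point): white plastic conical flask 125 mm tall, standing upright: foot 44 mm in diameter, tapering from 14 mm above the foot to a neck 20 mm in diameter at 62 mm, then the same slim grey cap, 20 mm in diameter from 80 to 125 mm. About 100 g. The point is its centre, half-way up (62.5 mm above the foot); z is its axis, up. At the start it stands in the tub among the bottles; its body and not its height tells it apart.
- flask_old_mid (a point): white plastic conical flask 125 mm tall, standing upright: foot 44 mm in diameter, tapering from 14 mm above the foot to a neck 20 mm in diameter at 62 mm, then the same slim grey cap, 20 mm in diameter from 80 to 125 mm. About 100 g. The point is its centre, half-way up (62.5 mm above the foot); z is its axis, up. It stands in the tray from the start: leave it.
- jar_mid (a point): White squat jar with a wide grey lid, 54 mm in diameter, 85 mm tall, on the bench near the two bottles. The point is its centre, half-way up. Bystander.
- tipbox: Blue box of pipette tips, 85 by 120 by 72 mm, beyond the tub. Origin at the centre of its underside. Bystander.
- timer: Flat white bench timer, 60 by 75 by 22 mm. Origin at the centre of its underside. Bystander.
- pipette: White hand pipette lying on the bench, 230 mm long, about 26 mm thick. Origin near its middle. Bystander.
- bottle1_mid (a point): White plastic bottle 125 mm tall, standing upright: a straight cylindrical body 44 mm in diameter up to 68 mm above its foot (rim of the foot bevelled 5 mm), a short shoulder, and from 80 to 125 mm a slim straight grey cap 20 mm in diameter to grip it by. About 120 g. The point is its centre, half-way up (62.5 mm above the foot, 62.5 mm below the top of the cap); z is its axis, up. It stands in the tub at the start, loose, with its foot on the floor of the tub.
- bottle2_mid (a point): White plastic bottle 125 mm tall, standing upright: a straight cylindrical body 44 mm in diameter up to 68 mm above its foot (rim of the foot bevelled 5 mm), a short shoulder, and from 80 to 125 mm a slim straight grey cap 20 mm in diameter to grip it by. About 120 g. The point is its centre, half-way up (62.5 mm above the foot, 62.5 mm below the top of the cap); z is its axis, up. It stands in the tub at the start, loose, with its foot on the floor of the tub.
- bottle3_mid (a point): White plastic bottle 125 mm tall, standing upright: a straight cylindrical body 44 mm in diameter up to 68 mm above its foot (rim of the foot bevelled 5 mm), a short shoulder, and from 80 to 125 mm a slim straight grey cap 20 mm in diameter to grip it by. About 120 g. The point is its centre, half-way up (62.5 mm above the foot, 62.5 mm below the top of the cap); z is its axis, up. It stands in the tub at the start, loose, with its foot on the floor of the tub.
- bottle4_mid (a point): White plastic bottle 125 mm tall, standing upright: a straight cylindrical body 44 mm in diameter up to 68 mm above its foot (rim of the foot bevelled 5 mm), a short shoulder, and from 80 to 125 mm a slim straight grey cap 20 mm in diameter to grip it by. About 120 g. The point is its centre, half-way up (62.5 mm above the foot, 62.5 mm below the top of the cap); z is its axis, up. It stands in the tub at the start, loose, with its foot on the floor of the tub.
- bottle5_mid (a point): White plastic bottle 125 mm tall, standing upright: a straight cylindrical body 44 mm in diameter up to 68 mm above its foot (rim of the foot bevelled 5 mm), a short shoulder, and from 80 to 125 mm a slim straight grey cap 20 mm in diameter to grip it by. About 120 g. The point is its centre, half-way up (62.5 mm above the foot, 62.5 mm below the top of the cap); z is its axis, up. It stands in the tub at the start, loose, with its foot on the floor of the tub.
- bottle6_mid (a point): White plastic bottle 125 mm tall, standing upright: a straight cylindrical body 44 mm in diameter up to 68 mm above its foot (rim of the foot bevelled 5 mm), a short shoulder, and from 80 to 125 mm a slim straight grey cap 20 mm in diameter to grip it by. About 120 g. The point is its centre, half-way up (62.5 mm above the foot, 62.5 mm below the top of the cap); z is its axis, up. It stands on the open bench at the start, to the robot's right, and belongs in the tub.
- bottle7_mid (a point): White plastic bottle 125 mm tall, standing upright: a straight cylindrical body 44 mm in diameter up to 68 mm above its foot (rim of the foot bevelled 5 mm), a short shoulder, and from 80 to 125 mm a slim straight grey cap 20 mm in diameter to grip it by. About 120 g. The point is its centre, half-way up (62.5 mm above the foot, 62.5 mm below the top of the cap); z is its axis, up. It stands on the open bench at the start, to the robot's right, and belongs in the tub.
Mind the look-alikes: they are no part of the job. Leave any yellow look-alike of the part that bears flask_mid alone.

How it is judged:
By the outcome, as a careful person would: the job done as asked, in the order asked, and still so for the second after the job is handed in, with the robot touching nothing.
It also fails if it takes over 67 s, if anything falls off the work surface, if the arm or the gripper's body presses on something with over 40 N, if the wrist force passes 120 N, or if a joint passes its speed limit or range.

## Working session

There is one attempt and no reset: what is moved stays moved. The work goes in short steps, Python scripts to look and compute and a tool call to move; the robot and the scene stay as the last step left them, time stands still between calls to the robot, and variables do not carry over. Pictures are saved under pics/ and viewed, about 8 in all and at most 12, crops included, and the job is handed in when it is done.

Besides the shell and the picture viewer there is one more tool, called after "Request:" as name([rows], argument=value, ...), one row to a line, values as JSON. play_rows: Moves the arm, as the interface text tells. Its arguments: {"type":"object","properties":{"commands":{"type":"array","items":{"type":"array","items":{"type":"array","items":{"type":"number"}}}}},"required":["commands"]}

```bash
mkdir -p pics
cat > h.py <<'E'
import numpy as np, cv2
from station import r
def cap(n):
    s=r.sense(); c=r.capture(n); 
    if n=="wrist":
        T=np.eye(4);T[:3,:3]=np.array(s["ee_rot"]);T[:3,3]=s["tcp_pos"]; c["extrinsics"]=T@np.array(c["mount"])
    return c
def save(c,f,box=None,scale=1):
    im=c["image"][:,:,::-1]
    if box: im=im[box[1]:box[3],box[0]:box[2]]
    cv2.imwrite("pics/"+f,cv2.resize(im,None,fx=scale,fy=scale,interpolation=cv2.INTER_CUBIC))
def cloud(c):
    K=np.array(c["intrinsics"]);E=np.array(c["extrinsics"]);d=c["range_z"]
    v,u=np.mgrid[:d.shape[0],:d.shape[1]]
    P=np.stack([(u-K[0,2])/K[0,0]*d,-(v-K[1,2])/K[1,1]*d,-d],-1)
    W=P@E[:3,:3].T+E[:3,3]; W[d==0]=np.nan
    return W
E
python3 - <<'E'
from h import *
print(r.sense())
for n in("top","side","wrist"):
    c=cap(n); save(c,n+"0.png"); np.save(n+"0.npy",cloud(c)); print(n,{k:v for k,v in c.items() if k in("intrinsics","extrinsics","mount")}, [k for k in c])
E
```

```text
{'time_s': 0.0, 'joints': array([-5.82344618e+01,  2.20905296e+01,  3.79514308e-01, -2.69429028e-02,
       -6.84123661e+01, -1.48166295e+01]), 'joint_velocities': array([ 0.05068133, -0.09669956, -0.04957663,  0.06313576,  0.04521047,
        0.01245227]), 'effort': array([-1.79922899e-04, -3.90667391e+01,  1.87409002e+01,  4.22004461e+00,
        1.09699965e-02, -1.95540169e-04]), 'tcp_pos': array([ 0.18200033, -0.59719021,  0.18286564]), 'ee_rot': array([[-9.56615598e-01, -2.91352051e-01, -7.61870677e-04],
       [-2.91353019e-01,  9.56613386e-01,  2.06100981e-03],
       [ 1.28336253e-04,  2.19356745e-03, -9.99997586e-01]]), 'wrist_force': array([ 0.52105835, -0.12278653, -0.41010912]), 'moment': array([-0.01555861,  0.01568185, -0.01451608]), 'gripper_width': 0.9998050727633178}
top {'intrinsics': array([[457.37656744,   0.        , 319.86080021],
       [  0.        , 457.37656744, 235.93632007],
       [  0.        ,   0.        ,   1.        ]]), 'extrinsics': array([[ 0.0177559 ,  0.99721576, -0.07242557,  0.54701652],
       [-0.99980037,  0.01837229,  0.00785334,  0.037271
[... 806 characters left out ...]
   0.        ,   1.        ]]), 'mount': array([[-1.17404515e-04,  9.59318888e-01,  2.82324737e-01,
         7.62337290e-02],
       [ 9.99999993e-01,  1.07349252e-04,  5.10842543e-05,
        -7.39384248e-04],
       [ 1.86987407e-05,  2.82324741e-01, -9.59318894e-01,
        -2.01352225e-01],
       [ 0.00000000e+00,  0.00000000e+00,  0.00000000e+00,
         1.00000000e+00]]), 'extrinsics': array([[-0.29119857, -0.91792386, -0.26947944,  0.10943957],
       [ 0.95666064, -0.278831  , -0.08398629, -0.62055459],
       [ 0.00195379, -0.28225706,  0.95933682,  0.38432687],
       [ 0.        ,  0.        ,  0.        ,  1.        ]])} ['image', 'range_z', 'intrinsics', 'mount', 'extrinsics']
```

View pics/top0.png

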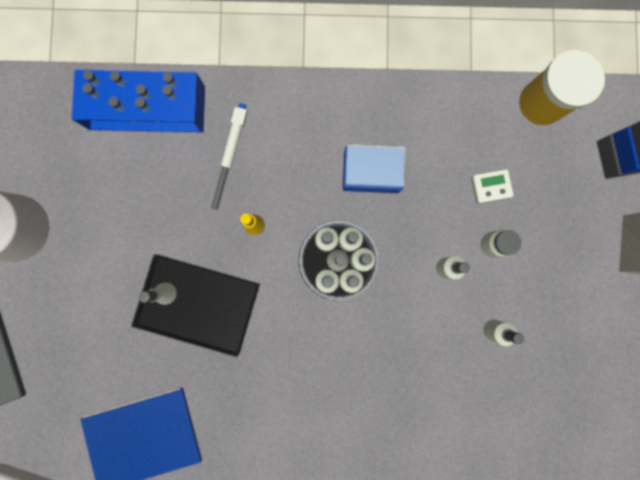

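View pics/side0.png

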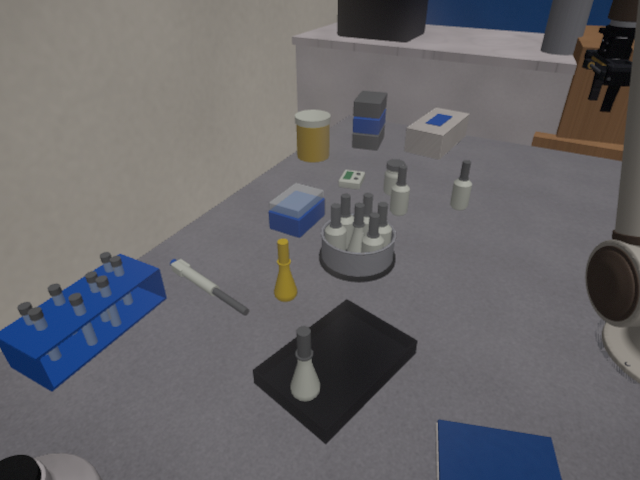

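The flask is the middle one in the tub (top view (338,260): cone, no flat shoulder). The empty outer place is at the left, about (312,260). The other flask stands at the left end of the tray, and the two bench bottles are at (455,268) and (505,335). Next I measure from the depth images.

Run:
```python
from h import *
for n in("top","side"):
    W=np.load(n+"0.npy"); z=W[...,2]
    ok=np.isfinite(z)
    b=ok&(abs(z)<.02)&(W[...,0]>.3)&(W[...,0]<.8); print(n,"bench z",np.median(z[b]))
    m=(ok&(z>.108)&(z<.142)&(W[...,0]>.2)&(W[...,0]<.85)&(W[...,1]>-.6)&(W[...,1]<.5)).astype(np.uint8)
    k,l,st,ce=cv2.connectedComponentsWithStats(m)
    for i in range(1,k):
        if st[i,4]<12 or st[i,4]>600: continue
        p=W[l==i]; top=p[p[:,2]>np.percentile(p[:,2],80)-.006]
        print(ce[i].round(),st[i,4],"med",np.median(p,0).round(4),"top mid",((top.max(0)+top.min(0))/2).round(4), np.ptp(top,axis=0).round(4))
    # jar
    m=ok&(z>.07)&(z<.1)&(W[...,0]>.4)&(W[...,0]<.7)&(W[...,1]<-.25)
    p=W[m]; print("jar?",np.median(p,0).round(3),p.min(0).round(3),p.max(0).round(3))
W=np.load("top0.npy");z=W[...,2]
# tray rim corners, tub rim
for uv in[(155,256),(259,285),(238,354),(133,326)]:
    u,v=uv; w=W[v-4:v+5,u-4:u+5].reshape(-1,3); w=w[w[:,2]>.022]; print("tray",uv,len(w),np.median(w,0) if len(w) else None)
m=(z>.060)&(z<.076)&(abs(W[...,0]-.5)<.15)
m[:,:290]=0;m[:,390:]=0;m[:210]=0;m[310:]=0
p=W[m]; 
from scipy.optimize import least_squares
c0=p.mean(0)[:2]
f=lambda q:np.hypot(p[:,0]-q[0],p[:,1]-q[1])-.0735
s=least_squares(f,c0,loss="soft_l1",f_scale=.002); print("tub",s.x,len(p),np.median(abs(s.fun)))
for n in("wrist",):
    W=np.load(n+"0.npy"); z=W[...,2];m=(z>.075)&(z<.14); 
    k,l,st,ce=cv2.connectedComponentsWithStats(m.astype(np.uint8))
    for i in range(1,k):
        if st[i,4]>30: p=W[l==i]; print("wrist",ce[i].round(),st[i,4],np.median(p,0).round(3),p.min(0).round(3),p.max(0).round(3))
```

```text
top bench z -0.0015751431013634187
[636. 136.] 218 med [ 0.8078 -0.5563  0.1154] top mid [ 0.8072 -0.5556  0.1243] [0.0491 0.0116 0.0157]
[246. 218.] 108 med [0.6371 0.1656 0.123 ] top mid [0.6372 0.1672 0.1223] [0.0185 0.0187 0.0083]
[327. 236.] 97 med [0.6067 0.0181 0.1289] top mid [0.6068 0.0179 0.1289] [0.0182 0.0181 0.0069]
[352. 236.] 104 med [ 0.6073 -0.0277  0.129 ] top mid [ 0.6076 -0.0289  0.1299] [0.0182 0.0185 0.0079]
[340. 258.] 100 med [ 0.5667 -0.006   0.1291] top mid [ 0.5676 -0.0061  0.1286] [0.018  0.0181 0.0078]
[366. 258.] 103 med [ 0.5684 -0.0525  0.1289] top mid [ 0.5685 -0.0528  0.129 ] [0.018  0.0182 0.0068]
[463. 267.] 116 med [ 0.5556 -0.2292  0.1228] top mid [ 0.5556 -0.2309  0.1221] [0.0182 0.0196 0.0078]
[327. 281.] 98 med [0.5261 0.0165 0.1292] top mid [0.5261 0.0165 0.1291] [0.0179 0.0181 0.0073]
[353. 281.] 100 med [ 0.527  -0.0299  0.1288] top mid [ 0.527  -0.03    0.1294] [0.0179 0.018  0.0068]
[145. 296.] 132 med [0.4938 0.3404 0.1265] top mid [0.4938 0.3429 0.1263] [0.0177 0.02   0.0085]
[517. 337.] 127 med [ 0.4306 -0.3251  0.1221] top mid [ 0.430
[... 602 characters left out ...]
9] top mid [ 0.6023 -0.0066  0.1278] [0.0189 0.0679 0.0076]
[378. 215.] 277 med [0.5199 0.0103 0.1233] top mid [ 0.5219 -0.0077  0.128 ] [0.0193 0.0694 0.008 ]
[283. 245.] 133 med [0.6301 0.1706 0.121 ] top mid [0.633  0.1667 0.1225] [0.0199 0.0186 0.0076]
[304. 336.] 266 med [0.4874 0.3475 0.1258] top mid [0.4902 0.3425 0.1269] [0.0191 0.0197 0.0083]
jar? [ 0.583 -0.727  0.079] [ 0.4   -1.266  0.07 ] [ 0.7   -0.303  0.1  ]
tray (155, 256) 30 [0.56745412 0.3629374  0.02815683]
tray (259, 285) 17 [0.51118864 0.15603247 0.02754512]
tray (238, 354) 19 [0.37742514 0.19201963 0.02753367]
tray (133, 326) 26 [0.42971624 0.39818489 0.02712614]
tub [ 0.56703073 -0.00485851] 1337 0.0030544725504906695
```

View pics/wrist0.png

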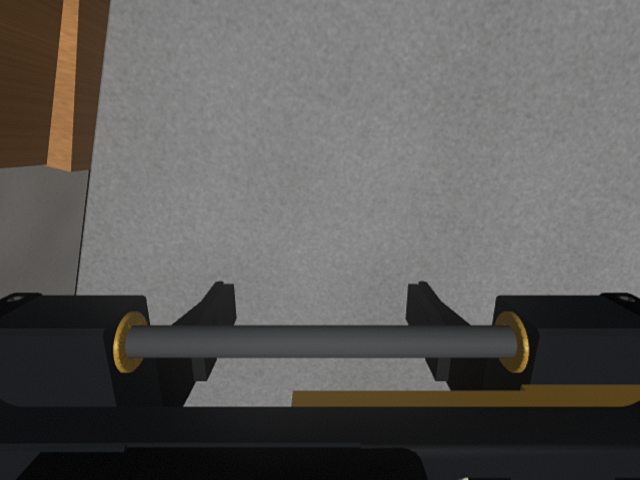

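The wrist view shows only the fingers and bare bench. I'll fly to above the tub and turn the jaws to 120° so the fingers fall between neighbours.

Request:
play_rows([
  [[0.026,0.04,0.012,0,0,0.045,0],[0.051,0.079,0.024,0,0,0.09,0],[0.077,0.118,0.036,0,0,0.135,0],[0.102,0.158,0.048,0,0,0.18,0],[0.128,0.197,0.06,0,0,0.225,0]],
])

```text
time_s: 0.65
tcp_pos: [0.3106, -0.399, 0.2442]
ee_rot: [[-0.867, -0.499, -0.0], [-0.499, 0.867, 0.0], [0.0, 0.0, -1.0]]
wrist_force: [0.5, -0.1, 0.5]
gripper_width: 0.997
```

Request:
play_rows([
  [[0.026,0.04,0.002,0,0,0,0.2],[0.051,0.079,0.004,0,0,0,0.5],[0.077,0.118,0.006,0,0,0,0.5],[0.102,0.158,0.008,0,0,0,0.5],[0.128,0.197,0.01,0,0,0,0.5]],
])

```text
time_s: 1.15
tcp_pos: [0.4386, -0.2019, 0.2541]
ee_rot: [[-0.867, -0.498, 0.0], [-0.498, 0.867, 0.0], [-0.0, 0.0, -1.0]]
wrist_force: [0.7, -0.0, -0.2]
gripper_width: 0.631
```

Request:
play_rows([
  [[0.026,0.04,0,0,0,0,0.5],[0.051,0.079,0,0,0,0,0.5],[0.077,0.118,0,0,0,0,0.5],[0.102,0.158,0,0,0,0,0.5],[0.128,0.197,0,0,0,0,0.5]],
])

```text
time_s: 1.65
tcp_pos: [0.5667, -0.0049, 0.2539]
ee_rot: [[-0.867, -0.498, -0.0], [-0.498, 0.867, 0.0], [0.0, 0.0, -1.0]]
wrist_force: [1.1, -0.3, 0.0]
gripper_width: 0.503
```

```bash
cat >> h.py <<'E'
def caps(W,zlo=.112,zhi=.15,minpx=60):
    m=(np.isfinite(W[...,2])&(W[...,2]>zlo)&(W[...,2]<zhi)).astype(np.uint8)
    k,l,st,ce=cv2.connectedComponentsWithStats(m); out=[]
    for i in range(1,k):
        if st[i,4]<minpx: continue
        p=W[l==i]; zt=np.percentile(p[:,2],70); t=p[p[:,2]>zt-.004]
        c,rad=cv2.minEnclosingCircle(t[:,:2].astype(np.float32)*1000)
        print(ce[i].round(),st[i,4],"c",np.round(c,1),"r",round(rad,1),"med",np.median(t,0).round(4)*1000)
E
python3 - <<'E'
from h import *
c=cap("wrist"); save(c,"w1.png"); caps(cloud(c))
E
```

```text
[105.  86.] 609 c [ 555.2 -232.5] r 10.3 med [ 554.9 -231.5  125.3]
[318. 173.] 387 c [526.3 -32.5] r 10.0 med [526.  -32.5 131.4]
[361. 196.] 406 c [524.9  14.2] r 10.0 med [524.6  13.9 131.3]
[276. 199.] 406 c [567.5 -54.8] r 9.9 med [567.1 -54.8 131.4]
[319. 222.] 391 c [566.   -8.3] r 9.8 med [565.5  -8.5 131.3]
[279. 246.] 402 c [606.6 -30.4] r 9.9 med [606.2 -30.6 131.3]
[320. 267.] 395 c [605.4  16.1] r 9.9 med [605.2  15.7 131.4]
```

View pics/w1.png

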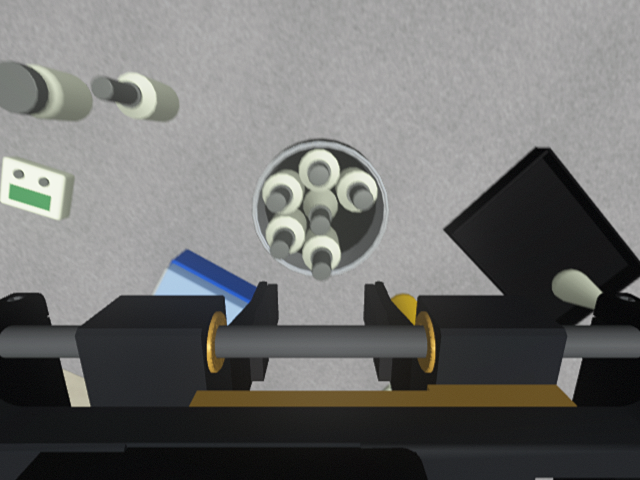

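Wrist view: the flask is in the middle at (320,215), ringed by five caps, with the gap on the right at (355,235). I'll descend onto it.

Request:
play_rows([
  [[0,-0.003,-0.045,0,0,0,0.5],[0,-0.003,-0.09,0,0,0,0.5],[0,-0.003,-0.115,0,0,0,0.5],[0,-0.003,-0.14,0,0,0,0.5],[0,-0.003,-0.157,0,0,0,0.5]],
])

```text
time_s: 2.2
tcp_pos: [0.5648, -0.0101, 0.0946]
ee_rot: [[-0.868, -0.497, -0.003], [-0.497, 0.868, -0.0], [0.003, 0.001, -1.0]]
wrist_force: [-1.0, -0.2, 0.2]
gripper_width: 0.504
```

Run:
```python
from h import *
c=cap("wrist"); save(c,"w2.png"); print(r.sense()["wrist_force"],r.sense()["tcp_pos"])
```

```text
[-0.261609    0.20865805 -2.13209744] [ 0.56309098 -0.01018582  0.09210609]
```

View pics/w2.png

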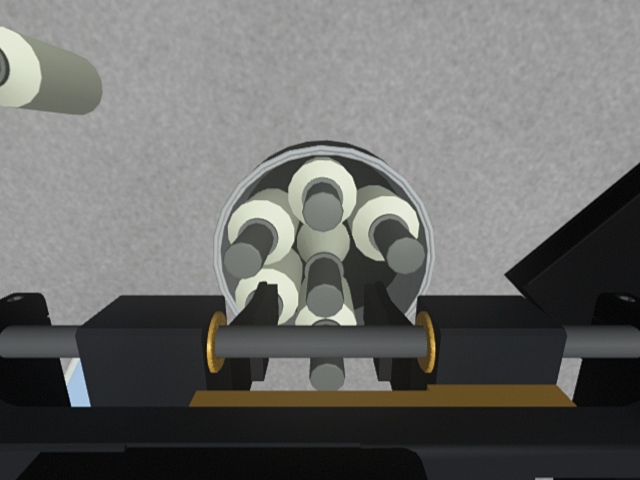

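The flask's cap lies between the fingers at (325,285), and the neighbours are clear. The pose looks a little off from settling, so I'll hold for a row, close, and check.

Request:
play_rows([
  [[0,0,0,0,0,0,0.5],[0,0,0,0,0,0,0.5]],
])

```text
time_s: 2.45
tcp_pos: [0.567, -0.0098, 0.0979]
ee_rot: [[-0.867, -0.498, 0.002], [-0.498, 0.867, 0.0], [-0.001, -0.001, -1.0]]
wrist_force: [0.1, 0.4, -0.0]
gripper_width: 0.497
```

Request:
play_rows([
  [[0,0,0,0,0,0,1],[0,0,0,0,0,0,1],[0,0,0,0,0,0,1],[0,0,0,0,0,0,1]],
])

```text
time_s: 2.85
tcp_pos: [0.5663, -0.0098, 0.0974]
ee_rot: [[-0.867, -0.498, 0.001], [-0.498, 0.867, 0.0], [-0.001, -0.0, -1.0]]
wrist_force: [-0.0, 0.0, 0.2]
gripper_width: 0.219
```

Request:
play_rows([
  [[0,0,0.01,0,0,0,1],[0,0,0.035,0,0,0,1],[0,0,0.07,0,0,0,1],[0,0,0.11,0,0,0,1],[0,0,0.148,0,0,0,1]],
])

```text
time_s: 3.35
tcp_pos: [0.5661, -0.01, 0.2476]
ee_rot: [[-0.867, -0.498, 0.001], [-0.498, 0.867, -0.0], [-0.001, -0.001, -1.0]]
wrist_force: [2.2, -0.2, 0.1]
gripper_width: 0.005
```

Request:
play_rows([
  [[-0.01,0.03,0,0,0,0,1],[-0.026,0.075,0,0,0,0,1],[-0.042,0.12,0,0,0,0,1],[-0.058,0.165,0,0,0,0,1],[-0.073,0.21,0,0,0,0,1]],
])

```text
time_s: 3.85
tcp_pos: [0.4924, 0.2017, 0.2462]
ee_rot: [[-0.867, -0.497, 0.001], [-0.497, 0.867, 0.001], [-0.002, 0.0, -1.0]]
wrist_force: [0.5, 0.8, -0.6]
gripper_width: 0.005
```

Request:
play_rows([
  [[-0.085,0.25,0,0,0,0,1],[-0.085,0.25,0,0,0,0,1]],
])

```text
time_s: 4.05
tcp_pos: [0.4602, 0.2965, 0.2462]
ee_rot: [[-0.867, -0.498, 0.001], [-0.498, 0.867, 0.001], [-0.002, 0.0, -1.0]]
wrist_force: [1.0, 0.6, -0.2]
gripper_width: 0.001
```

The fingers closed on nothing, so the flask was lost or slipped. I'll look before doing anything else.

Run:
```python
from h import *
c=cap("side"); save(c,"s1.png",(190,140,490,380),2.6)
t=cap("top"); caps(cloud(t),.09,.15,40)
```

```text
[571.  80.] 2992 c [ 912.3 -437.6] r 54.5 med [ 910.8 -437.8  128.1]
[89. 76.] 109 c [907.2 476. ] r 9.8 med [905.9 475.5 104.5]
[115.  76.] 100 c [906.4 425.4] r 9.4 med [905.8 425.9 104.6]
[168.  77.] 101 c [906.6 325.6] r 9.4 med [906.3 325.5 104.3]
[88. 88.] 108 c [881.7 475.3] r 9.4 med [881.9 475.7 104.7]
[141.  90.] 106 c [882.6 375.5] r 9.9 med [881.  375.3 104.4]
[167.  90.] 97 c [881.6 325.6] r 9.7 med [881.4 325.9 104.8]
[114. 102.] 101 c [857.4 425.6] r 9.4 med [856.4 425.9 104.7]
[140. 102.] 101 c [856.5 376.2] r 9.3 med [856.2 375.6 104.7]
[634. 143.] 516 c [ 795.2 -560.8] r 37.3 med [ 807.8 -556.6  115.5]
[  7. 222.] 854 c [623.7 622.7] r 48.3 med [624.3 610.9 106.6]
[246. 219.] 121 c [637.3 167.3] r 10.1 med [637.2 167.2 123.1]
[327. 237.] 107 c [606.9  17.9] r 9.8 med [606.7  18.  129.1]
[352. 237.] 112 c [607.5 -28.6] r 9.7 med [607.6 -28.8 129.2]
[340. 259.] 105 c [566.9  -6.5] r 9.8 med [567.5  -6.1 129.4]
[365. 258.] 111 c [568.2 -52.9] r 9.7 med [568.5 -52.7 128.7]
[461. 267.] 147 c [ 555.7 -230.4] r 9.9 med [ 555.6 -230.9  123. ]
[327. 281.] 99 c [525.6  16.1] r 9.7 med [526.1  16.6 128.7]
[353. 281.] 110 c [527.1 -30.7] r 9.8 med [527.  -29.9 129.2]
[514. 337.] 180 c [ 430.2 -327.4] r 9.8 med [ 430.2 -326.8  122.8]
```

View pics/s1.png

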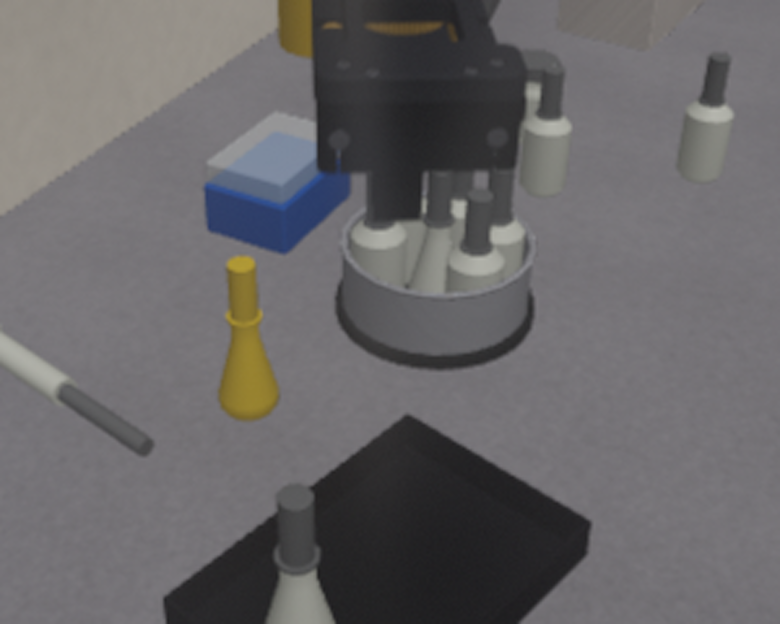

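Nothing moved: all the caps are where they were, and the flask is still in the middle at (567,-7). In the picture the gripper only hides the tub because it is nearer the camera. I'll go back, grip about 6 mm deeper, wait longer, and check the width before lifting.

Request:
play_rows([
  [[0.015,-0.043,0,0,0,0,0.5],[0.031,-0.089,0,0,0,0,0.5],[0.046,-0.133,0,0,0,0,0.5],[0.062,-0.178,0,0,0,0,0.5],[0.077,-0.222,0,0,0,0,0.5]],
])

```text
time_s: 4.65
tcp_pos: [0.5384, 0.0707, 0.246]
ee_rot: [[-0.867, -0.498, 0.001], [-0.498, 0.867, 0.0], [-0.001, -0.0, -1.0]]
wrist_force: [1.0, 1.7, -0.0]
gripper_width: 0.373
```

Request:
play_rows([
  [[0.015,-0.042,0,0,0,0,0.5],[0.029,-0.082,0,0,0,0,0.5],[0.029,-0.082,-0.03,0,0,0,0.5],[0.029,-0.082,-0.07,0,0,0,0.5],[0.029,-0.082,-0.1,0,0,0,0.5]],
])

```text
time_s: 5.15
tcp_pos: [0.5663, -0.0103, 0.1437]
ee_rot: [[-0.868, -0.496, -0.001], [-0.496, 0.868, 0.0], [0.001, 0.001, -1.0]]
wrist_force: [-0.1, -0.8, -0.3]
gripper_width: 0.5
```

Request:
play_rows([
  [[0,0,-0.03,0,0,0,0.5],[0,0,-0.048,0,0,0,0.5],[0,0,-0.055,0,0,0,0.5],[0,0,-0.055,0,0,0,0.5],[0,0,-0.055,0,0,0,0.5]],
])

```text
time_s: 5.65
tcp_pos: [0.5681, -0.0092, 0.0914]
ee_rot: [[-0.867, -0.498, 0.002], [-0.498, 0.867, 0.0], [-0.002, -0.001, -1.0]]
wrist_force: [-0.1, -0.1, -0.2]
gripper_width: 0.499
```

Request:
play_rows([
  [[0,0,0,0,0,0,1],[0,0,0,0,0,0,1],[0,0,0,0,0,0,1],[0,0,0,0,0,0,1],[0,0,0,0,0,0,1]],
])

```text
time_s: 6.15
tcp_pos: [0.5672, -0.0091, 0.0903]
ee_rot: [[-0.867, -0.498, 0.001], [-0.498, 0.867, 0.0], [-0.001, -0.0, -1.0]]
wrist_force: [-0.8, -0.2, 1.4]
gripper_width: 0.191
```

Request:
play_rows([
  [[0,0,0,0,0,0,1],[0,0,0,0,0,0,1]],
])

```text
time_s: 6.35
tcp_pos: [0.5673, -0.0091, 0.0903]
ee_rot: [[-0.867, -0.498, 0.001], [-0.498, 0.867, 0.0], [-0.001, -0.0, -1.0]]
wrist_force: [-0.1, 0.7, 2.7]
gripper_width: 0.195
```

Request:
play_rows([
  [[0,0,0.004,0,0,0,1],[0,0,0.01,0,0,0,1],[0,0,0.015,0,0,0,1],[0,0,0.015,0,0,0,1]],
])

```text
time_s: 6.75
tcp_pos: [0.5676, -0.0091, 0.1059]
ee_rot: [[-0.867, -0.498, 0.002], [-0.498, 0.867, 0.0], [-0.002, -0.001, -1.0]]
wrist_force: [0.0, -0.7, -0.7]
gripper_width: 0.197
```

Request:
play_rows([
  [[0,0,0.01,0,0,0,1],[0,0,0.022,0,0,0,1],[0,0,0.035,0,0,0,1],[0,0,0.035,0,0,0,1]],
])

```text
time_s: 7.15
tcp_pos: [0.5689, -0.0089, 0.143]
ee_rot: [[-0.867, -0.498, 0.006], [-0.498, 0.867, 0.001], [-0.005, -0.002, -1.0]]
wrist_force: [0.2, 0.1, -1.5]
gripper_width: 0.198
```

Run:
```python
from h import *
c=cap("side"); w=cap("wrist")
a=cv2.resize(c["image"][150:290,270:450],(540,420)); b=cv2.resize(w["image"][100:420,180:480],(394,420))
cv2.imwrite("pics/m1.png",cv2.resize(np.hstack([a,b])[:,:,::-1],(800,360)))
print(r.sense()["gripper_width"],r.sense()["wrist_force"])
```

```text
0.19351943891952017 [ 0.2963626  -0.12820796 -1.33929305]
```

View pics/m1.png

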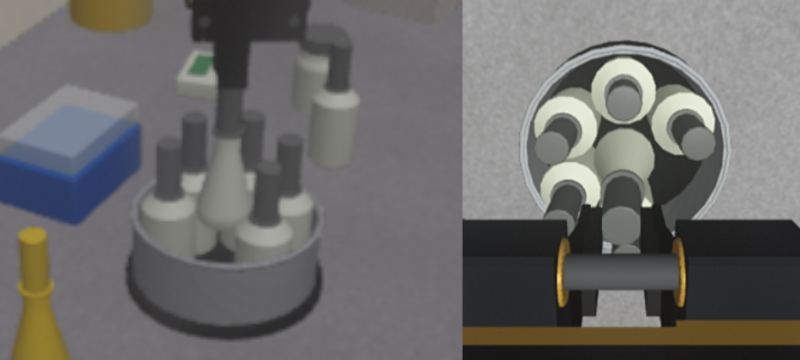

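The flask is lifted: in the side crop its cone hangs between the caps at about (228,180), and the neighbours are undisturbed. Now on to the tray.

Request:
play_rows([
  [[0,0,0.02,0,0,0,1],[0,0,0.045,0,0,0,1],[0,0,0.07,0,0,0,1],[0,0,0.09,0,0,0,1],[0,0,0.105,0,0,0,1]],
])

```text
time_s: 7.75
tcp_pos: [0.567, -0.0091, 0.2459]
ee_rot: [[-0.867, -0.498, 0.0], [-0.498, 0.867, 0.0], [-0.001, -0.0, -1.0]]
wrist_force: [0.7, 0.4, -0.4]
gripper_width: 0.194
```

Request:
play_rows([
  [[-0.007,0.02,0,0,0,0,1],[-0.018,0.05,0,0,0,0,1],[-0.032,0.09,0,0,0,0,1],[-0.046,0.13,0,0,0,0,1],[-0.06,0.17,0,0,0,0,1]],
])

```text
time_s: 8.25
tcp_pos: [0.5059, 0.162, 0.2443]
ee_rot: [[-0.868, -0.497, -0.001], [-0.497, 0.868, -0.0], [0.001, 0.0, -1.0]]
wrist_force: [-0.3, 0.5, -0.4]
gripper_width: 0.196
```

Request:
play_rows([
  [[-0.014,0.04,0,0,0,0,1],[-0.026,0.075,0,0,0,0,1],[-0.034,0.098,0,0,0,0,1],[-0.038,0.111,0,0,0,0,1],[-0.038,0.111,-0.02,0,0,0,1]],
])

```text
time_s: 8.75
tcp_pos: [0.47, 0.2742, 0.2268]
ee_rot: [[-0.866, -0.5, 0.004], [-0.5, 0.866, 0.003], [-0.005, 0.001, -1.0]]
wrist_force: [0.1, 0.2, -0.5]
gripper_width: 0.194
```

Request:
play_rows([
  [[0,0,-0.03,0,0,0,1],[0,0,-0.06,0,0,0,1],[0,0,-0.085,0,0,0,1],[0,0,-0.105,0,0,0,1],[0,0,-0.115,0,0,0,1]],
])

```text
time_s: 9.25
tcp_pos: [0.4681, 0.2703, 0.1076]
ee_rot: [[-0.868, -0.497, -0.003], [-0.497, 0.868, -0.003], [0.004, -0.001, -1.0]]
wrist_force: [0.6, 0.0, -1.2]
gripper_width: 0.192
```

Request:
play_rows([
  [[0,0,-0.005,0,0,0,1],[0,0,-0.008,0,0,0,1],[0,0,-0.01,0,0,0,1],[0,0,-0.01,0,0,0,1]],
])

```text
time_s: 9.65
tcp_pos: [0.4693, 0.2721, 0.1005]
ee_rot: [[-0.867, -0.498, 0.001], [-0.498, 0.867, 0.001], [-0.001, 0.0, -1.0]]
wrist_force: [-0.1, 0.1, -1.3]
gripper_width: 0.192
```

Request:
play_rows([
  [[0,0,-0.004,0,0,0,1],[0,0,-0.008,0,0,0,1],[0,0,-0.01,0,0,0,1],[0,0,-0.01,0,0,0,1]],
])

```text
time_s: 10.05
tcp_pos: [0.4687, 0.2717, 0.0895]
ee_rot: [[-0.867, -0.498, -0.001], [-0.498, 0.867, -0.001], [0.001, -0.0, -1.0]]
wrist_force: [-0.1, 0.2, -1.5]
gripper_width: 0.195
```

Request:
play_rows([
  [[0,0,-0.001,0,0,0,1],[0,0,-0.0015,0,0,0,1],[0,0,-0.0015,0,0,0,1]],
])

```text
time_s: 10.35
tcp_pos: [0.4691, 0.2719, 0.0885]
ee_rot: [[-0.867, -0.498, 0.0], [-0.498, 0.867, 0.0], [-0.0, 0.0, -1.0]]
wrist_force: [0.6, 0.0, -0.1]
gripper_width: 0.195
```

Request:
play_rows([
  [[0,0,-0.0005,0,0,0,1],[0,0,-0.0005,0,0,0,0.7],[0,0,-0.0005,0,0,0,0.6],[0,0,-0.0005,0,0,0,0.5],[0,0,-0.0005,0,0,0,0.5]],
])

```text
time_s: 10.85
tcp_pos: [0.469, 0.2718, 0.088]
ee_rot: [[-0.867, -0.498, -0.0], [-0.498, 0.867, -0.0], [0.0, -0.0, -1.0]]
wrist_force: [-0.7, -0.3, 0.2]
gripper_width: 0.45
```

Request:
play_rows([
  [[0,0,0,0,0,0,0.5],[0,0,0.02,0,0,0,0.5],[0,0,0.06,0,0,0,0.5],[0,0,0.11,0,0,0,0.5],[0,0,0.15,0,0,0,0.5]],
])

```text
time_s: 11.35
tcp_pos: [0.4694, 0.2719, 0.2407]
ee_rot: [[-0.867, -0.498, 0.002], [-0.498, 0.867, 0.001], [-0.002, -0.0, -1.0]]
wrist_force: [1.1, 1.4, 0.5]
gripper_width: 0.501
```

Run:
```python
from h import *
c=cap("side"); caps(cloud(c)[:,:400],.105,.15,60)
w=cap("wrist"); 
a=cv2.resize(c["image"][150:430,230:450],(440,560)); b=cv2.resize(w["image"],(360,270)); b=np.vstack([b,np.zeros((290,360,3),np.uint8)])
cv2.imwrite("pics/m2.png",np.hstack([a,b])[:,:,::-1])
caps(cloud(w))
```

```text
[131.  92.] 4039 c [1579.9 -771.8] r 853.3 med [1581.9 -350.4  141.4]
[304.  51.] 161 c [ 1405.1 -1247.3] r 41.5 med [ 1404.6 -1251.    138.2]
[390.  60.] 197 c [  973.2 -1251.5] r 47.5 med [  968.1 -1249.5   137.3]
[379. 108.] 204 c [ 767.6 -620.3] r 61.8 med [ 757.6 -569.5  143.4]
[304. 119.] 294 c [ 911.1 -435.8] r 54.6 med [ 925.7 -421.   129. ]
[368. 203.] 84 c [561.5 -48.9] r 8.5 med [560.3 -46.4 120.2]
[378. 215.] 295 c [521.4  -8.2] r 35.5 med [521.2   7.5 129.7]
[334. 212.] 82 c [605.1  20.5] r 8.9 med [604.7  24.6 128.6]
[283. 246.] 153 c [633.1 167.2] r 10.4 med [632.1 168.8 124. ]
[ 54. 287.] 70 c [902.9 425.7] r 10.1 med [902.3 424.8 106. ]
[ 75. 297.] 76 c [853.3 425.2] r 10.0 med [852.8 425.3 106.2]
[ 24. 306.] 78 c [903.1 475.4] r 10.6 med [902.6 474.  106.1]
[342. 312.] 253 c [464.2 273.5] r 10.9 med [464.3 275.1 128.2]
[ 34. 311.] 81 c [878. 474.] r 9.9 med [878.1 474.6 106.2]
[304. 337.] 283 c [489.2 341.8] r 10.9 med [489.  344.  128.4]
[ 63. 468.] 1079 c [620.2 628.6] r 24.7 med [611.2 624.1 124.4]
[  3. 106.] 106 c [524.5 -27.6] r 8.1 med [523.  -23.4 115.6]
[ 39. 130.] 784 c [525.4  14.8] r 10.9 med [524.1  16.  131.3]
[ 16. 210.] 670 c [605.6  16.9] r 10.0 med [604.3  18.1 131.2]
[324. 218.] 399 c [467.8 272.9] r 10.0 med [467.5 272.6 129.4]
[370. 272.] 387 c [492.4 341.1] r 9.9 med [492.  340.3 129.3]
```

View pics/m2.png

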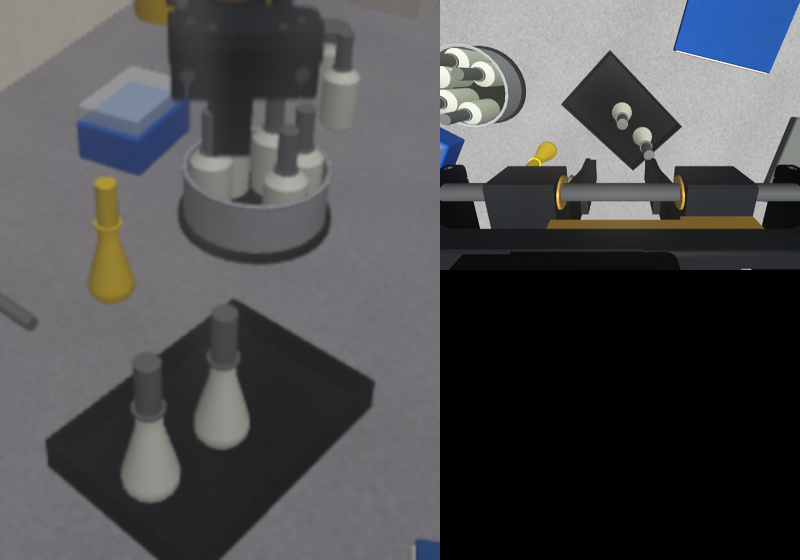

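Both flasks stand upright in the tray. The placed one is at (468,273), 73 mm from the other at (492,341). Next is the nearer bench bottle, at about (555,-231).

Request:
play_rows([
  [[0.008,-0.046,0,0,0,0,0.5],[0.016,-0.092,0,0,0,0,0.5],[0.024,-0.138,0,0,0,0,0.5],[0.032,-0.184,0,0,0,0,0.5],[0.04,-0.23,0,0,0,0,0.5]],
])

```text
time_s: 11.95
tcp_pos: [0.5088, 0.0401, 0.2377]
ee_rot: [[-0.867, -0.498, -0.0], [-0.498, 0.867, 0.0], [0.0, 0.0, -1.0]]
wrist_force: [1.9, -0.2, 1.0]
gripper_width: 0.502
```

Request:
play_rows([
  [[0.008,-0.046,0,0,0,0,0.5],[0.016,-0.092,0,0,0,0,0.5],[0.024,-0.138,0,0,0,0,0.5],[0.032,-0.184,0,0,0,0,0.5],[0.04,-0.23,0,0,0,0,0.5]],
])

```text
time_s: 12.45
tcp_pos: [0.5488, -0.19, 0.2374]
ee_rot: [[-0.867, -0.498, -0.0], [-0.498, 0.867, 0.0], [0.0, 0.0, -1.0]]
wrist_force: [1.0, 0.8, -0.2]
gripper_width: 0.499
```

Request:
play_rows([
  [[0.006,-0.042,0,0,0,0,0.5],[0.006,-0.042,0,0,0,0,0.5]],
])

```text
time_s: 12.65
tcp_pos: [0.5547, -0.2344, 0.2362]
ee_rot: [[-0.87, -0.493, -0.002], [-0.493, 0.87, -0.0], [0.002, 0.001, -1.0]]
wrist_force: [-0.1, 0.2, 0.1]
gripper_width: 0.504
```

Run:
```python
from h import *
w=cap("wrist"); print(r.sense()["tcp_pos"]); caps(cloud(w),.108); caps(cloud(w),.075,.095,300)
```

```text
[ 0.55448524 -0.23238675  0.23635203]
[295.  40.] 644 c [ 429.7 -329.7] r 9.9 med [ 429.9 -329.6  125.4]
[323. 228.] 409 c [ 555.2 -233.3] r 10.0 med [ 554.7 -233.4  125.5]
[508. 291.] 121 c [521.3 -37.5] r 7.0 med [519.5 -39.7 119.2]
[554. 315.] 192 c [519.6  13.2] r 8.6 med [518.5  11.7 131. ]
[300.  59.] 522 c [ 430.  -329.4] r 14.5 med [ 436.6 -323.1   81.9]
[216. 215.] 1762 c [ 604.8 -331.3] r 24.2 med [ 603.9 -331.    85.5]
[322. 214.] 358 c [ 554.5 -233.5] r 14.5 med [ 547.9 -239.2   81.8]
[490. 279.] 748 c [526.7 -34.3] r 17.6 med [522.8 -41.9  84.6]
[531. 293.] 351 c [514.2  11.7] r 14.2 med [514.5   7.4  83.7]
```

Request:
play_rows([
  [[0.001,-0.003,-0.03,0,0,0,0.5],[0.001,-0.003,-0.07,0,0,0,0.5],[0.001,-0.003,-0.11,0,0,0,0.5],[0.001,-0.003,-0.14,0,0,0,0.5],[0.001,-0.003,-0.14,0,0,0,0.5]],
])

```text
time_s: 13.2
tcp_pos: [0.5521, -0.2311, 0.0931]
ee_rot: [[-0.867, -0.498, -0.01], [-0.498, 0.867, 0.003], [0.008, 0.008, -1.0]]
wrist_force: [0.1, 0.3, -1.4]
gripper_width: 0.504
```

Request:
play_rows([
  [[0,0,0,0,0,0,0.5],[0,0,0,0,0,0,0.5]],
])

```text
time_s: 13.4
tcp_pos: [0.5578, -0.2331, 0.1003]
ee_rot: [[-0.867, -0.499, 0.004], [-0.499, 0.867, -0.001], [-0.003, -0.003, -1.0]]
wrist_force: [-0.4, 0.7, 0.0]
gripper_width: 0.5
```

Request:
play_rows([
  [[0,-0.001,-0.006,0,0,0,0.5],[0,-0.001,-0.011,0,0,0,0.5],[0,-0.001,-0.011,0,0,0,0.5],[0,-0.001,-0.011,0,0,0,1],[0,-0.001,-0.011,0,0,0,1]],
])

```text
time_s: 13.9
tcp_pos: [0.5562, -0.2343, 0.0872]
ee_rot: [[-0.867, -0.498, 0.0], [-0.498, 0.867, -0.0], [-0.0, -0.0, -1.0]]
wrist_force: [0.5, -0.6, -0.6]
gripper_width: 0.394
```

Request:
play_rows([
  [[0,0,0,0,0,0,1],[0,0,0,0,0,0,1],[0,0,0,0,0,0,1],[0,0,0,0,0,0,1],[0,0,0,0,0,0,1]],
])

```text
time_s: 14.4
tcp_pos: [0.556, -0.2342, 0.0869]
ee_rot: [[-0.867, -0.498, 0.0], [-0.498, 0.867, -0.0], [-0.0, -0.0, -1.0]]
wrist_force: [0.5, -0.3, -0.4]
gripper_width: 0.019
```

Run:
```python
from h import *
w=cap("wrist"); c=cap("side")
a=cv2.resize(c["image"][120:260,340:500],(480,420)); b=cv2.resize(w["image"][60:420,140:500],(420,420))
cv2.imwrite("pics/m3.png",cv2.resize(np.hstack([a,b])[:,:,::-1],(800,373)))
caps(cloud(w),.108); t=cap("top"); caps(cloud(t)[:,400:560],.1)
```

```text
[322. 289.] 1316 c [ 547.6 -240.3] r 9.7 med [ 549.3 -240.3  143. ]
[152.  81.] 689 c [ 911.2 -408.6] r 43.4 med [ 910.9 -399.6  128.1]
[116. 337.] 153 c [ 430.3 -327.3] r 10.2 med [ 430.4 -327.3  122.7]
```

View pics/m3.png

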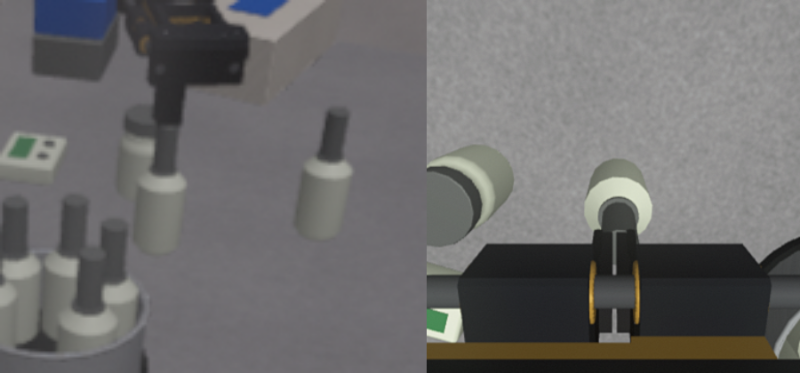

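The bottle still stands, but the shut fingertips appear to sit at the cap's top, about 35 mm higher than the reported TCP. That also explains the first slip. I'll measure the fingers in the wrist depth.

Run:
```python
from h import *
w=r.capture("wrist"); E=np.array(w["mount"]); w["extrinsics"]=E; T=cloud(w)  # tool frame
m=np.isfinite(T[...,2])&(abs(T[...,1])<.03)&(T[...,0]<.03)&(T[...,0]>-.06)&(T[...,2]<.03)
print("rows/cols",[ (x.min(),x.max()) for x in np.where(m)])
for z0 in np.arange(-.10,.03,.005):
    s=m&(T[...,2]>=z0)&(T[...,2]<z0+.005)
    if s.sum(): p=T[s]*1000; print(round(z0*1000),s.sum(),"x",p[:,0].min().round(),p[:,0].max().round(),"y",p[:,1].min().round(),p[:,1].max().round())
for v in range(215,300,6): print(v,(T[v,310]*1000).round(),(T[v,320]*1000).round(), (T[v,328]*1000).round())
```

```text
rows/cols [(np.int64(226), np.int64(479)), (np.int64(142), np.int64(498))]
-100 56 x -5.0 6.0 y -6.0 4.0
-95 46 x -11.0 -0.0 y -6.0 4.0
-90 587 x -11.0 1.0 y -6.0 4.0
-85 19 x 9.0 11.0 y -7.0 4.0
-80 183 x 8.0 11.0 y -7.0 5.0
-75 157 x 8.0 10.0 y -8.0 6.0
-70 179 x 6.0 11.0 y -8.0 6.0
-65 193 x 4.0 11.0 y -9.0 7.0
-60 211 x -4.0 11.0 y -10.0 8.0
-55 196 x -1.0 11.0 y -10.0 8.0
-50 170 x 8.0 11.0 y -10.0 8.0
-45 148 x 8.0 11.0 y -10.0 8.0
-40 127 x 2.0 10.0 y -9.0 11.0
-35 97 x 1.0 10.0 y -6.0 11.0
-30 113 x 2.0 10.0 y -7.0 11.0
-25 104 x 2.0 10.0 y -8.0 11.0
-20 105 x 1.0 10.0 y -8.0 11.0
-15 89 x 2.0 10.0 y -8.0 11.0
-10 83 x 1.0 10.0 y -8.0 11.0
-5 82 x 2.0 10.0 y -8.0 11.0
0 229 x -5.0 13.0 y -11.0 14.0
5 401 x -9.0 15.0 y -13.0 16.0
10 808 x -13.0 20.0 y -17.0 21.0
15 717 x -16.0 22.0 y -20.0 23.0
20 99 x 6.0 22.0 y -20.0 20.0
25 83 x 5.0 22.0 y -20.0 20.0
215 [ 18. -10.  87.] [22. -2. 67.] [22.  5. 68.]
221 [19. -9. 56.] [22. -1. 46.] [21.  4. 47.]
227 [19. -8. 38.] [22. -1. 28.] [22.  4. 28.]
233 [20. -8. 20.] [20. -1. 16.] [20.  4. 16.]
239 [17. -8. 14.] [17. -1. 13.] [17.  4. 15.]
245 [13. -8. 13.] [14. -1. 11.] [14.  4. 11.]
251 [11. -8.  9.] [12. -1.  5.] [12.  4.  6.]
257 [ 8. -8.  5.] [ 9. -1.  1.] [10.  3.  0.]
263 [ 4. -8.  4.] [ 10.  -1. -11.] [ 10.   3. -11.]
269 [ 5. -7. -8.] [  9.  -1. -20.] [ 10.   3. -21.]
275 [  5.  -7. -19.] [  9.  -1. -29.] [ 10.   3. -30.]
281 [  5.  -7. -28.] [  9.  -1. -37.] [  9.   3. -37.]
287 [ 10.  -6. -48.] [  9.  -1. -44.] [  9.   3. -43.]
293 [  9.  -6. -50.] [  8.  -1. -50.] [  9.   2. -52.]
299 [  9.  -6. -57.] [  8.  -1. -55.] [  9.   2. -57.]
```

In the tool frame the cap is centred between the fingers, with its top at z = -38 mm. The fingers end there too, so the real tips are about 40 mm above the reported TCP. I'll rise, open, go 40 mm deeper and grip again.

Request:
play_rows([
  [[0,0,0.02,0,0,0,0.9],[0,0,0.02,0,0,0,0.5],[0,0,0.02,0,0,0,0.5],[0,0,0.02,0,0,0,0.5],[0,0,0.02,0,0,0,0.5]],
])

```text
time_s: 15.1
tcp_pos: [0.5555, -0.234, 0.1061]
ee_rot: [[-0.867, -0.497, -0.001], [-0.497, 0.867, 0.0], [0.001, 0.001, -1.0]]
wrist_force: [-0.2, 0.4, 0.6]
gripper_width: 0.372
```

Request:
play_rows([
  [[0,0,0,0,0,0,0.5],[0,0,-0.015,0,0,0,0.5],[0,0,-0.035,0,0,0,0.5],[0,0,-0.05,0,0,0,0.5],[0,0,-0.056,0,0,0,0.5]],
])

```text
time_s: 15.6
tcp_pos: [0.5547, -0.2339, 0.049]
ee_rot: [[-0.868, -0.497, -0.003], [-0.497, 0.868, 0.001], [0.003, 0.002, -1.0]]
wrist_force: [0.1, -0.3, -0.9]
gripper_width: 0.499
```

Request:
play_rows([
  [[0,0,0,0,0,0,0.5],[0,0,0,0,0,0,1],[0,0,0,0,0,0,1],[0,0,0,0,0,0,1],[0,0,0,0,0,0,1]],
])

```text
time_s: 16.1
tcp_pos: [0.5563, -0.2342, 0.0515]
ee_rot: [[-0.867, -0.498, 0.001], [-0.498, 0.867, -0.0], [-0.001, -0.001, -1.0]]
wrist_force: [-1.2, 1.6, -1.0]
gripper_width: 0.224
```

Request:
play_rows([
  [[0,0,0,0,0,0,1],[0,0,0,0,0,0,1]],
])

```text
time_s: 16.3
tcp_pos: [0.5563, -0.2342, 0.0514]
ee_rot: [[-0.867, -0.498, 0.001], [-0.498, 0.867, -0.0], [-0.001, -0.001, -1.0]]
wrist_force: [-0.7, -0.1, 1.3]
gripper_width: 0.219
```

The grip is solid (width 0.22, foot 51 mm below the TCP). I'll lift and carry it to above the middle of the tub.

Request:
play_rows([
  [[0,0,0.015,0,0,0,1],[0,0,0.05,0,0,0,1],[0,0,0.09,0,0,0,1],[0,0,0.13,0,0,0,1],[0,0,0.157,0,0,0,1]],
])

```text
time_s: 16.8
tcp_pos: [0.5567, -0.2345, 0.211]
ee_rot: [[-0.867, -0.498, 0.003], [-0.498, 0.867, -0.001], [-0.002, -0.003, -1.0]]
wrist_force: [1.5, -0.4, -1.5]
gripper_width: 0.219
```

Request:
play_rows([
  [[0.001,0.02,0,0,0,0,1],[0.003,0.06,0,0,0,0,1],[0.005,0.105,0,0,0,0,1],[0.007,0.15,0,0,0,0,1],[0.009,0.185,0,0,0,0,1]],
])

```text
time_s: 17.3
tcp_pos: [0.5645, -0.047, 0.2076]
ee_rot: [[-0.867, -0.498, -0.001], [-0.498, 0.867, 0.0], [0.0, 0.001, -1.0]]
wrist_force: [0.1, -0.3, -0.9]
gripper_width: 0.221
```

Request:
play_rows([
  [[0.001,0.022,0,0,0,0,1],[0.002,0.035,0,0,0,0,1],[0.002,0.04,0,0,0,0,1],[0.002,0.04,0,0,0,0,1],[0.002,0.04,0,0,0,0,1]],
])

```text
time_s: 17.8
tcp_pos: [0.5669, -0.01, 0.2078]
ee_rot: [[-0.868, -0.497, -0.0], [-0.497, 0.868, -0.0], [0.0, 0.0, -1.0]]
wrist_force: [-0.1, -1.5, -1.2]
gripper_width: 0.222
```

Run:
```python
from h import *
w=cap("wrist"); s=r.sense(); print(s["tcp_pos"],s["wrist_force"],s["gripper_width"]); caps(cloud(w),.118,.14); t=cap("top"); caps(cloud(t)[200:320,300:390],.118,.14,40)
```

```text
[ 0.56690675 -0.01014892  0.20785162] [-0.3625974  -0.21360136 -0.9281222 ] 0.21881511479217694
[323. 181.] 508 c [526.3 -32.5] r 9.9 med [526.  -32.7 131.4]
[373. 208.] 514 c [525.1  14.1] r 9.9 med [524.7  13.7 131.4]
[274. 211.] 515 c [567.4 -55. ] r 10.0 med [567.1 -54.9 131.3]
[277. 264.] 437 c [606.7 -30.3] r 10.0 med [606.5 -31.4 131.4]
```

Request:
play_rows([
  [[0,0.0005,-0.025,0,0,0,1],[0,0.0005,-0.045,0,0,0,1],[0,0.0005,-0.06,0,0,0,1],[0,0.0005,-0.065,0,0,0,1],[0,0.0005,-0.065,0,0,0,1]],
])

```text
time_s: 18.4
tcp_pos: [0.5667, -0.0094, 0.1424]
ee_rot: [[-0.868, -0.497, -0.001], [-0.497, 0.868, -0.001], [0.001, 0.0, -1.0]]
wrist_force: [-0.6, -0.6, -1.2]
gripper_width: 0.221
```

Request:
play_rows([
  [[0,0,-0.008,0,0,0,1],[0,0,-0.016,0,0,0,1],[0,0,-0.024,0,0,0,1],[0,0,-0.032,0,0,0,1],[0,0,-0.04,0,0,0,1]],
])

```text
time_s: 18.9
tcp_pos: [0.5669, -0.0086, 0.1022]
ee_rot: [[-0.867, -0.498, -0.0], [-0.498, 0.867, -0.0], [0.0, 0.0, -1.0]]
wrist_force: [-0.2, -0.0, -0.7]
gripper_width: 0.226
```

No contact so far. I'll keep going down to the tub floor (TCP about 0.0574).

Request:
play_rows([
  [[0,0,-0.009,0,0,0,1],[0,0,-0.018,0,0,0,1],[0,0,-0.027,0,0,0,1],[0,0,-0.036,0,0,0,1],[0,0,-0.041,0,0,0,1]],
])

```text
time_s: 19.4
tcp_pos: [0.5665, -0.0087, 0.0607]
ee_rot: [[-0.867, -0.497, -0.001], [-0.497, 0.867, -0.0], [0.001, 0.001, -1.0]]
wrist_force: [-0.1, -0.1, -0.8]
gripper_width: 0.216
```

Request:
play_rows([
  [[0,0,-0.002,0,0,0,1],[0,0,-0.003,0,0,0,1],[0,0,-0.003,0,0,0,1]],
])

```text
time_s: 19.7
tcp_pos: [0.5672, -0.0086, 0.0591]
ee_rot: [[-0.867, -0.498, 0.0], [-0.498, 0.867, 0.0], [-0.0, -0.0, -1.0]]
wrist_force: [-1.0, -0.6, -0.6]
gripper_width: 0.223
```

Request:
play_rows([
  [[0,0,-0.001,0,0,0,1],[0,0,-0.002,0,0,0,1],[0,0,-0.002,0,0,0,1]],
])

```text
time_s: 20.0
tcp_pos: [0.5674, -0.0086, 0.0574]
ee_rot: [[-0.867, -0.498, 0.001], [-0.498, 0.867, 0.0], [-0.001, -0.0, -1.0]]
wrist_force: [-0.3, 0.9, 1.2]
gripper_width: 0.222
```

The foot is on the floor. Now release, rise and go to the second bottle.

Request:
play_rows([
  [[0,0,0,0,0,0,0.7],[0,0,0,0,0,0,0.6],[0,0,0,0,0,0,0.52],[0,0,0,0,0,0,0.52],[0,0,0,0,0,0,0.52]],
])

```text
time_s: 20.5
tcp_pos: [0.567, -0.0087, 0.0569]
ee_rot: [[-0.867, -0.498, -0.0], [-0.498, 0.867, -0.0], [0.0, 0.0, -1.0]]
wrist_force: [-0.1, -0.2, 0.7]
gripper_width: 0.466
```

Request:
play_rows([
  [[0,0,0.02,0,0,0,0.5],[0,0,0.05,0,0,0,0.5],[0,0,0.09,0,0,0,0.5],[0,0,0.13,0,0,0,0.5],[0,0,0.15,0,0,0,0.5]],
])

```text
time_s: 21.0
tcp_pos: [0.5687, -0.0086, 0.2112]
ee_rot: [[-0.867, -0.498, 0.006], [-0.498, 0.867, 0.0], [-0.006, -0.003, -1.0]]
wrist_force: [0.2, 0.8, 0.5]
gripper_width: 0.497
```

Request:
play_rows([
  [[-0.018,-0.042,0,0,0,0,0.5],[-0.036,-0.084,0,0,0,0,0.5],[-0.054,-0.126,0,0,0,0,0.5],[-0.072,-0.168,0,0,0,0,0.5],[-0.09,-0.21,0,0,0,0,0.5]],
])

```text
time_s: 21.5
tcp_pos: [0.476, -0.22, 0.2072]
ee_rot: [[-0.867, -0.498, 0.0], [-0.498, 0.867, -0.0], [-0.0, -0.0, -1.0]]
wrist_force: [0.7, -0.3, -0.3]
gripper_width: 0.499
```

Request:
play_rows([
  [[-0.018,-0.042,0,0,0,0,0.5],[-0.034,-0.08,0,0,0,0,0.5],[-0.047,-0.111,0,0,0,0,0.5],[-0.047,-0.111,0,0,0,0,0.5],[-0.047,-0.111,0,0,0,0,0.5]],
])

```text
time_s: 22.0
tcp_pos: [0.4295, -0.3302, 0.2067]
ee_rot: [[-0.868, -0.496, -0.0], [-0.496, 0.868, 0.0], [0.0, 0.0, -1.0]]
wrist_force: [0.1, -0.9, -0.7]
gripper_width: 0.499
```

Run:
```python
from h import *
w=cap("wrist"); s=r.sense(); print(s["tcp_pos"],s["gripper_width"]); caps(cloud(w),.112,.14); t=cap("top"); caps(cloud(t)[200:320,300:390],.112,.14,40)
```

```text
[ 0.42993141 -0.32949745  0.20681126] 0.4982978779747173
[322. 235.] 480 c [ 429.4 -330.1] r 10.0 med [ 429.  -330.3  125.3]
[27. 36.] 98 c [606.8  17.9] r 9.7 med [606.9  18.  128.9]
[53. 36.] 101 c [607.3 -28.5] r 9.8 med [607.5 -28.8 129. ]
[40. 58.] 97 c [567.5  -6.6] r 9.7 med [567.6  -6.1 128.9]
[66. 58.] 102 c [568.5 -52.9] r 9.6 med [568.4 -52.8 129.3]
[27. 81.] 98 c [525.6  16.1] r 9.7 med [526.1  16.5 128.9]
[53. 81.] 102 c [527.2 -30.6] r 9.8 med [527.  -30.1 129. ]
```

The middle bottle stands level with the others and the ring is unmoved. Now to grip the second bottle.

Request:
play_rows([
  [[0.0005,-0.001,-0.035,0,0,0,0.5],[0.0005,-0.001,-0.075,0,0,0,0.5],[0.0005,-0.001,-0.11,0,0,0,0.5],[0.0005,-0.001,-0.14,0,0,0,0.5],[0.0005,-0.001,-0.156,0,0,0,0.5]],
])

```text
time_s: 22.6
tcp_pos: [0.4296, -0.3287, 0.0483]
ee_rot: [[-0.867, -0.499, -0.004], [-0.499, 0.867, 0.002], [0.002, 0.004, -1.0]]
wrist_force: [-0.3, 0.3, 0.9]
gripper_width: 0.5
```

Request:
play_rows([
  [[0,0,0,0,0,0,0.5],[0,0,0,0,0,0,0.5],[0,0,0,0,0,0,1],[0,0,0,0,0,0,1],[0,0,0,0,0,0,1]],
])

```text
time_s: 23.1
tcp_pos: [0.4312, -0.3308, 0.052]
ee_rot: [[-0.867, -0.498, 0.002], [-0.498, 0.867, -0.001], [-0.001, -0.002, -1.0]]
wrist_force: [0.5, 0.9, -0.4]
gripper_width: 0.309
```

Request:
play_rows([
  [[0,0,0,0,0,0,1],[0,0,0,0,0,0,1],[0,0,0,0,0,0,1]],
])

```text
time_s: 23.4
tcp_pos: [0.4307, -0.3308, 0.0515]
ee_rot: [[-0.867, -0.498, 0.0], [-0.498, 0.867, -0.0], [-0.0, -0.0, -1.0]]
wrist_force: [-0.7, 1.2, 3.0]
gripper_width: 0.224
```

Request:
play_rows([
  [[0,0,0.015,0,0,0,1],[0,0,0.05,0,0,0,1],[0,0,0.09,0,0,0,1],[0,0,0.13,0,0,0,1],[0,0,0.157,0,0,0,1]],
])

```text
time_s: 23.9
tcp_pos: [0.4311, -0.3311, 0.2106]
ee_rot: [[-0.867, -0.498, 0.003], [-0.498, 0.867, -0.002], [-0.002, -0.003, -1.0]]
wrist_force: [-0.1, -0.9, -1.0]
gripper_width: 0.221
```

Request:
play_rows([
  [[0.007,0.02,0,0,0,0,1],[0.022,0.06,0,0,0,0,1],[0.038,0.104,0,0,0,0,1],[0.054,0.148,0,0,0,0,1],[0.07,0.192,0,0,0,0,1]],
])

```text
time_s: 24.4
tcp_pos: [0.5004, -0.137, 0.2075]
ee_rot: [[-0.868, -0.497, -0.001], [-0.497, 0.868, 0.0], [0.0, 0.001, -1.0]]
wrist_force: [0.2, 0.2, -1.1]
gripper_width: 0.223
```

Request:
play_rows([
  [[0.016,0.044,0,0,0,0,1],[0.032,0.088,0,0,0,0,1],[0.047,0.128,0,0,0,0,1],[0.058,0.158,0,0,0,0,1],[0.065,0.176,0,0,0,0,1]],
])

```text
time_s: 24.9
tcp_pos: [0.5658, 0.0396, 0.207]
ee_rot: [[-0.866, -0.499, -0.001], [-0.499, 0.866, 0.0], [0.001, 0.001, -1.0]]
wrist_force: [-0.6, -0.9, -1.1]
gripper_width: 0.22
```

Request:
play_rows([
  [[0,0,0,0,0,0,1],[0,0,0,0,0,0,1]],
])

```text
time_s: 25.1
tcp_pos: [0.565, 0.0369, 0.2074]
ee_rot: [[-0.867, -0.498, -0.002], [-0.498, 0.867, -0.001], [0.002, 0.0, -1.0]]
wrist_force: [-0.4, 0.4, -0.6]
gripper_width: 0.227
```

Run:
```python
from h import *
w=cap("wrist"); s=r.sense(); print(s["tcp_pos"],s["wrist_force"],s["gripper_width"]); caps(cloud(w),.12,.14); save(w,"w5.png",(160,90,480,330),2.4)
```

```text
[0.56492911 0.03645186 0.2076069 ] [ 0.20291046 -0.60129644 -1.62186709] 0.22036879838486928
[269. 153.] 557 c [526.4 -32.5] r 10.1 med [526.  -32.3 131.4]
[322. 182.] 504 c [525.   14.4] r 9.9 med [524.7  14.1 131.4]
[221. 185.] 563 c [567.3 -54.9] r 10.1 med [567.  -54.4 131.4]
[273. 213.] 503 c [566.7  -8.5] r 10.0 med [566.1  -8.4 131.3]
[227. 241.] 511 c [606.6 -30.2] r 9.9 med [605.9 -30.1 131.4]
[276. 265.] 447 c [605.9  16.2] r 10.0 med [605.5  15.5 131.3]
[613. 274.] 579 c [467.5 272.8] r 11.0 med [468.1 270.9 129.2]
```

View pics/w5.png

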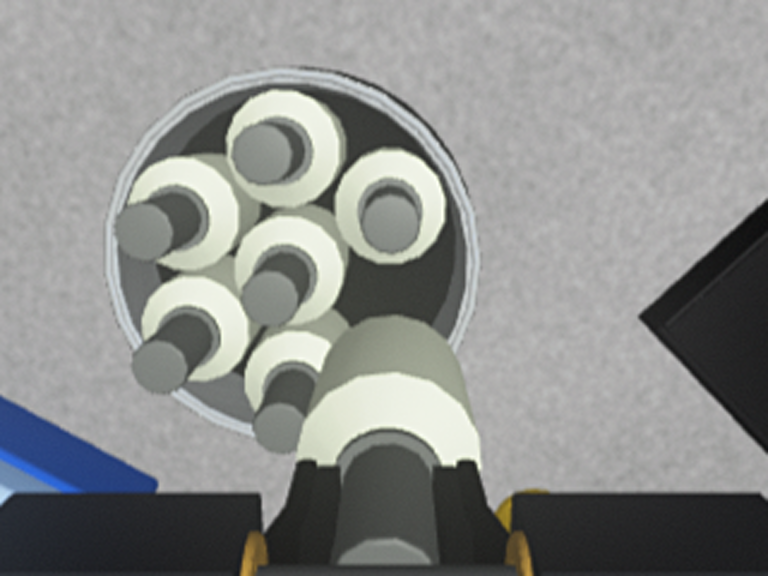

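The wrist view shows six bottles in their places, with the carried bottle (390,420) over the empty place at about (395,290). I'll lower it.

Request:
play_rows([
  [[0,0.0005,-0.025,0,0,0,1],[0,0.0005,-0.045,0,0,0,1],[0,0.0005,-0.06,0,0,0,1],[0,0.0005,-0.065,0,0,0,1],[0,0.0005,-0.065,0,0,0,1]],
])

```text
time_s: 25.65
tcp_pos: [0.565, 0.0366, 0.1426]
ee_rot: [[-0.868, -0.496, -0.001], [-0.496, 0.868, -0.001], [0.001, 0.0, -1.0]]
wrist_force: [0.8, -0.3, -1.2]
gripper_width: 0.218
```

Request:
play_rows([
  [[0,0,-0.008,0,0,0,1],[0,0,-0.016,0,0,0,1],[0,0,-0.024,0,0,0,1],[0,0,-0.032,0,0,0,1],[0,0,-0.04,0,0,0,1]],
])

```text
time_s: 26.15
tcp_pos: [0.5654, 0.0379, 0.1022]
ee_rot: [[-0.867, -0.498, -0.0], [-0.498, 0.867, -0.0], [0.0, 0.0, -1.0]]
wrist_force: [0.6, 0.4, -1.9]
gripper_width: 0.22
```

Request:
play_rows([
  [[0,0,-0.009,0,0,0,1],[0,0,-0.018,0,0,0,1],[0,0,-0.027,0,0,0,1],[0,0,-0.036,0,0,0,1],[0,0,-0.042,0,0,0,1]],
])

```text
time_s: 26.65
tcp_pos: [0.5651, 0.0378, 0.0599]
ee_rot: [[-0.867, -0.498, -0.001], [-0.498, 0.867, -0.0], [0.001, 0.0, -1.0]]
wrist_force: [-0.2, -0.1, -1.5]
gripper_width: 0.221
```

Request:
play_rows([
  [[0,0,-0.001,0,0,0,1],[0,0,-0.002,0,0,0,1],[0,0,-0.0025,0,0,0,1],[0,0,-0.0025,0,0,0,1]],
])

```text
time_s: 27.05
tcp_pos: [0.5658, 0.0379, 0.0588]
ee_rot: [[-0.867, -0.498, 0.001], [-0.498, 0.867, 0.0], [-0.001, -0.0, -1.0]]
wrist_force: [0.1, -0.0, -1.3]
gripper_width: 0.224
```

Request:
play_rows([
  [[0,0,-0.001,0,0,0,1],[0,0,-0.0015,0,0,0,1],[0,0,-0.0015,0,0,0,1]],
])

```text
time_s: 27.35
tcp_pos: [0.5659, 0.0379, 0.0575]
ee_rot: [[-0.867, -0.498, 0.001], [-0.498, 0.867, 0.0], [-0.001, -0.0, -1.0]]
wrist_force: [-1.1, -0.1, 0.6]
gripper_width: 0.226
```

Request:
play_rows([
  [[0,0,-0.0005,0,0,0,0.9],[0,0,-0.0005,0,0,0,0.7],[0,0,-0.0005,0,0,0,0.6],[0,0,-0.0005,0,0,0,0.52],[0,0,-0.0005,0,0,0,0.52]],
])

```text
time_s: 27.85
tcp_pos: [0.5654, 0.0377, 0.0562]
ee_rot: [[-0.867, -0.497, -0.0], [-0.497, 0.867, -0.0], [0.0, 0.0, -1.0]]
wrist_force: [0.7, -0.1, -0.6]
gripper_width: 0.446
```

Request:
play_rows([
  [[0,0,0,0,0,0,0.52],[0,0,0.015,0,0,0,0.52],[0,0,0.05,0,0,0,0.52],[0,0,0.09,0,0,0,0.52],[0,0,0.13,0,0,0,0.52]],
])

```text
time_s: 28.35
tcp_pos: [0.5651, 0.0377, 0.1876]
ee_rot: [[-0.867, -0.498, -0.001], [-0.498, 0.867, -0.0], [0.001, 0.0, -1.0]]
wrist_force: [-0.1, 0.1, -0.2]
gripper_width: 0.482
```

Request:
play_rows([
  [[0,0,0.04,0,0,0,0.5],[-0.02,-0.03,0.06,0,0,0,0.5],[-0.05,-0.06,0.07,0,0,0,0.5],[-0.08,-0.1,0.08,0,0,0,0.5],[-0.1,-0.13,0.08,0,0,0,0.5]],
])

```text
time_s: 28.85
tcp_pos: [0.4644, -0.0935, 0.2682]
ee_rot: [[-0.867, -0.498, 0.003], [-0.498, 0.867, -0.0], [-0.003, -0.002, -1.0]]
wrist_force: [0.3, -0.1, 0.0]
gripper_width: 0.501
```

Request:
play_rows([
  [[0,0,0,0,0,0,0.5],[0,0,0,0,0,0,0.5]],
])

```text
time_s: 29.05
tcp_pos: [0.4652, -0.0926, 0.2667]
ee_rot: [[-0.868, -0.496, 0.001], [-0.496, 0.868, 0.0], [-0.001, -0.0, -1.0]]
wrist_force: [0.3, -0.1, -0.6]
gripper_width: 0.502
```

Run:
```python
from h import *
s=r.sense(); print(s["tcp_pos"],s["wrist_force"])
w=cap("wrist"); print("wrist"); caps(cloud(w),.118,.14); t=cap("top"); print("top"); caps(cloud(t)[:,120:560],.108,.14,40); caps(cloud(t)[220:260,480:530],.075,.095,40)
c=cap("side")
a=cv2.resize(c["image"][150:430,230:450],(440,560)); b=cv2.resize(t["image"][130:370,120:540],(360,206)); b2=cv2.resize(w["image"],(360,270))
b=np.vstack([b,b2,np.zeros((84,360,3),np.uint8)])
cv2.imwrite("pics/m6.png",np.hstack([a,b])[:,:,::-1])
```

```text
[ 0.46522133 -0.09261498  0.26674303] [ 0.29043815 -0.12603616 -0.58049648]
wrist
[342. 297.] 328 c [526.  -32.7] r 9.9 med [525.2 -33.3 131.2]
[305. 316.] 287 c [566.7 -55.2] r 9.9 med [565.  -56.6 131.2]
[307. 360.] 125 c [607.6 -30. ] r 9.2 med [609.3 -28.7 131.3]
[343. 371.] 314 c [605.4  15.8] r 10.3 med [604.7  15.3 131.3]
top
[432.  80.] 641 c [ 912.8 -409.2] r 43.0 med [ 910.8 -399.4  127.9]
[126. 218.] 105 c [637.3 167.4] r 9.8 med [637.3 167.  123.2]
[207. 236.] 98 c [606.8  18. ] r 9.8 med [606.8  18.  129.1]
[232. 236.] 105 c [607.2 -28.5] r 9.8 med [607.5 -28.9 128.9]
[220. 258.] 98 c [567.4  -6.6] r 9.7 med [567.6  -6.  129.1]
[246. 258.] 104 c [568.5 -52.9] r 9.7 med [568.4 -52.8 129.3]
[194. 259.] 92 c [565.4  39.7] r 9.7 med [565.1  39.  129.3]
[207. 281.] 98 c [525.6  16.1] r 9.7 med [526.1  16.5 129.1]
[233. 281.] 102 c [527.1 -30.6] r 9.8 med [526.9 -30.  129.2]
[ 25. 296.] 135 c [492.9 342.6] r 10.7 med [493.7 342.2 127.1]
[ 63. 310.] 129 c [468.9 274.3] r 10.0 med [468.6 274.  126.9]
[28. 22.] 512 c [ 605.6 -328.5] r 24.5 med [ 605.2 -328.3   83. ]
```

View pics/m6.png

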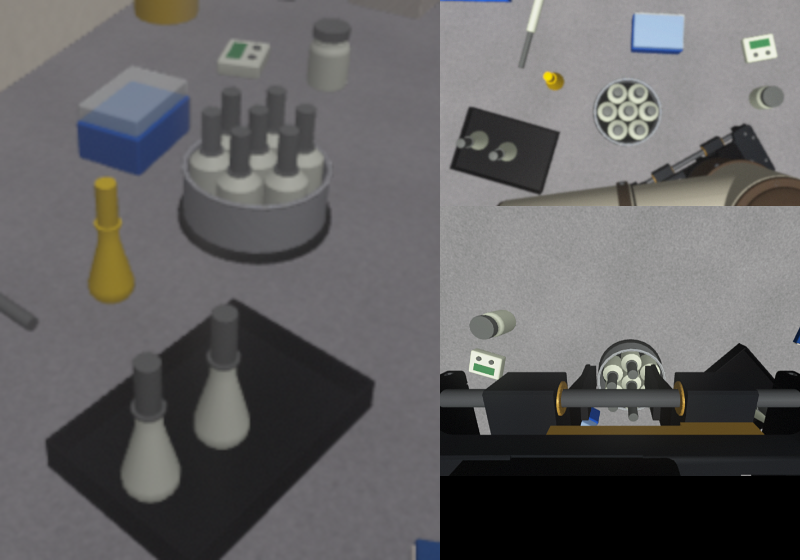

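All seven bottles stand level in the tub in one cluster, both flasks are upright in the tray, and the bystanders are in place. I'm handing in.

```bash
python3 -c "
from station import r
print(r.finish_job())"
```

```text
the job is handed in; nothing more can be done
None
```

The job is done and handed in at about 29 s of robot time. The flask came out of the middle of the tub and stands in the tray about 72 mm from the other flask. The two bench bottles then went into the middle and the last outer place.

**Last checks:**
- **Bottles:** the top camera showed seven caps in a hexagon with spacing of about 46.5 mm. All cap tops were level (128.9–129.3 mm in the top view, about 131 mm in the wrist view), so every foot is on the tub floor.
- **Flasks:** both were upright in the tray.
- **Bystanders:** the jar was at about (606, -329) mm. The first top-camera figure for it, (597, -324), was a rough one. The later wrist reading of (605, -331) agrees with the final position, and the pictures show no movement. The yellow look-alike, tip box and timer looked undisturbed, and the pipette was only partly in view.

**What went wrong or disagreed:**
- **Missed grasps:** two early grasps closed on nothing, one on the flask and one on the first bottle. The real fingertips sit about 40 mm above the reported TCP. The flask was then lifted by just the top of its cap, and the bottles were gripped 40 mm deeper. Nothing tipped or moved in either miss.
- **Camera offsets:** the cameras disagreed with each other by 2–5 mm, which is more than the stated 2 mm. I used the wrist camera for the close work.

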